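Open the vial cage and hold its gate wide

ROBOT

A 6-joint arm with a two-finger parallel gripper is mounted at the origin on a cart in front of the work surface, level with it; the furniture and walls round the work are solid. World frame = base frame: x ahead of the robot, y to its left, z up, the work surface at z = 0. Lengths are in mm, angles in degrees, forces in N, time in s.
With the tool pointing down it reaches from about 275 to 1000 mm from the base axis. Payload 8.4 kg.
Tool frame: the origin (TCP) lies on the front face of the gripper's body, between the roots of the fingers; the fingertips stand 73 mm ahead of it and the grasp point (between the pads) lies 54 mm ahead of it; x points along the fingers, z is the direction in which the jaws open and shut, and the axes are right-handed (so a half turn about x gives the same grasp; the last joint's range is limited). The gripper opens to 85 mm and grips with 20 to 120 N. Pads are 22 mm wide; open, the fingers measure 114 mm over their backs; the gripper's body (76 mm by 85 mm) begins 54 mm behind the grasp point. The pads swing forward as they close: fully open they stand 13 mm farther back than shut.
Start: joints at [-75.653, 20.225, 93.587, -0, 66.188, -0.138], TCP at [156.321, -605.138, 303.881] pointing down, gripper open.
Joint ranges: [-150.9, 150.9], [-52.94, 120.26], [3.33, 152.33], [-74.26, 254.26], [0, 154.13], [-172.89, 172.89]. Speed limits (degrees/s): [127.2, 127.2, 159.86, 180, 180, 180].

INTERFACE

Orientations are given as a 3x3 rotation matrix whose columns are the frame's x, y, z axes.
In Python, from cell import ctrl gives the robot as it stands. The module is installed in compiled form; this text tells all that it offers.
- The arm moves only by the tool servo_tool, never from a script. Its argument "series" is one flat list of numbers, 7 for each row, row after row: the turn, a rotation vector about the tool's x, y, z in rad, then the shift along the tool's x, y, z in cm, then the gripper's target within -1 to 1 (fully open at 1, half-way at 0, shut at -1). In form: [rx, ry, rz, tx, ty, tz, fingers, rx, ry, rz, tx, ty, tz, fingers, ...]. A call has 1 to 10 rows; each row shifts and turns the commanded pose from where the row before left it, along the tool's axes as they then stand; what a row does not reach is not made up. A row lasts 1/8 s, in which the tool goes at most 62.5 mm and 10.7 degrees, less where a joint would pass 70% of its speed; a pose out of reach is approached as far as the arm can. A call with a gripper value outside its range is refused whole. The fingers move at their own pace and stop on an object; "squeeze" is the grip in N (left out, the last holds). Time passes only in rows, so rows that do not move let the fingers close. It gives the time, the measured TCP pose, the force and the opening at its end, in the units of the state.
- ctrl.observe(): the state, without advancing time (a new reading comes with each control period).
- ctrl.capture(name): name is "scene" or "top" or "wrist"; returns the picture (480x640x3 uint8, red, green, blue); there is no depth.
- ctrl.camera_info(name): a dict with "fx", "fy", "cx", "cy" (pixels), "eye" and "attitude" of the camera in the world. Camera axes: x right, y down, z forward; pixel columns grow to the right and rows downward; lengths in mm; the calibration is good to about 2 mm. A picture is of the moment at which its call begins: read the wrist's pose just before it. camera_info takes no time and is no camera call; for the wrist camera it gives the pose at the moment of the call.
- ctrl.job_done(): hands the job in, once; it reports no verdict.
Trained networks look in the newest picture that a camera, given by its name, has taken for a name from the list of things; names that differ only in an ending like _2 or _b are one class to them, and where a whole thing is asked for, a point or a joint stands for the part that bears it (a point fixed in the world has none). Each returns a list of dicts, best first, with "conf" (0 to 1); they miss things now and then, are a little off and sometimes report something else, mostly with a low value. They report only what shows in the picture. A call takes as long as a camera call.
- ctrl.outline_of(target, camera): "region" (480x640 bool, what is visible of it) and "bbox" ([left, top, width, height] in pixels, round what is visible of it).
The state is a dict: "time": time; "joints": joint angles; "qvel": joint speeds; "effort": joint torques, N m; "eef_pos": TCP position; "eef_rot": TCP orientation; "ft_force": force on the tool from outside, world axes, zero at the start; "torque": the same for the moment, N m; "finger_gap": opening from 0.0 (shut) to 1.0 (fully open).
Only numpy, scipy, OpenCV 4.12 (cv2) and the standard library are available. Lean on these libraries where they do the work, as an engineer would, in place of code of your own. Each camera call takes 0.05 s, during which the arm holds its last target.

TASK

A colleague needs both hands to take the vials out of the locked vial cage: turn the clamp knob on its roof about a quarter turn counter-clockwise to its stop, then squeeze the roof catch fully together (it stays released), then squeeze the gate catch, swing the gate out past the stiff spot in its hinge and open it wide, almost to its stop. The gate is sprung and drifts back if let go, so finish while still holding it wide open with the gripper; leave the vials and the things standing round the cage undisturbed.

Things in the scene. Friction and masses are not known exactly. Their poses are not given: they have to be found in the camera images.
- cage: Barred bench cage for vials, fixed to the worktop: grey metal, floor 160 x 240 mm, roof top 126 mm high. Origin: centre of its underside. Its -x is the front (gate), +y the hinge side, z up. All handles stand above the roof, whose low parts reach 146 mm at most. From the front: roof catch left of centre, clamp knob right of centre at the back, gate catch on the gate's free right end.
- knob_grip (a point): Clamp knob: black bar handle 44 mm long, 11 mm thick, flat sides, 146 to 183 mm above the worktop. The point is on its upright turning axis, 168 mm above the worktop. Axes turn with the knob: y along the bar, x across its thickness.
- knob (a joint): Angle of the clamp knob, rad: 0 = clamped (bar parallel to the cage's y), grows counter-clockwise seen from above, stop at 1.4 = free. Starts between 0 and 0.2. Friction 0.06 N m; stays where left. While clamped, its cam blocks the slide of the roof catch.
- roof_catch_mid (a point): Roof catch: two upright black tabs, each 8 mm thick, 24 mm wide, tops at 185 mm, side by side along the cage's y. The -y tab is fixed, the +y tab slides toward it. 42 mm over the outer faces at rest, 30 mm squeezed. The point is fixed to the cage, 165 mm up, mid-way between the outer faces of the SQUEEZED pair: fixed face 15 mm to -y, moving face 27 mm (rest) to +y. Axes as the cage.
- roof_catch (a joint): Travel of the sliding tab of the roof catch, m: 0 = hooked over the gate, 0.012 = fully squeezed, released. About 3 N of friction; stays where left. Until released, its hook holds the gate shut.
- gate_catch_mid (a point): Gate catch on top of the gate: two black tabs like the roof catch, side by side along the gate. The one nearer the hinge is fixed, the one nearer the free end is sprung. 42 mm over the outer faces, 30 mm squeezed. The point moves with the gate, 165 mm up, 125 mm from the hinge axis, mid-way between the outer faces of the SQUEEZED pair. Axes of the gate: y along it to the hinge, x through it.
- gate_catch (a joint): Travel of the sprung tab of the gate catch, m: 0 = bolted, 0.012 = fully squeezed; bolt clear from about 0.009. Needs 5 N at first, 10 N at full travel; springs back when let go. Can be kept squeezed while the gate is swung.
- gate_hinge (a point): Point on the gate's upright hinge axis, 165 mm above the worktop (72 mm to -x and 85 mm to +y of the cage's origin, in cage axes). Has the gate's axes, parallel to the cage's when the gate is shut.
- gate (a joint): Gate angle, rad: 0 = shut, grows as the free end swings out to the cage's front (clockwise from above), stop at 1.4. A spring closes it with 0.06 (shut) to 0.27 N m (wide). The hinge has a stiff detent between about 0.5 and 1.0 rad: up to 0.8 N m, some 6 N at the gate catch. Let go from wide, it drifts back to about 0.85.
- vial_1: Glass vial, 16 mm across, 48 mm high, blue cap, standing in the cage; origin at the centre of its foot.
- vial_3: Glass vial as above, in the cage.
- vial_5: Glass vial as above with a white cap, in the cage.
- beaker: Glass beaker, 72 mm across, 92 mm high, standing to the right of the cage; leave alone. Origin: centre of its foot.
- bottle: White screw-cap reagent bottle, 66 mm across, 121 mm high, standing to the right of the cage; leave alone. Origin: centre of its foot.
- weight: Calibration weight, 28 mm across, 52 mm high, standing to the left of the cage; leave alone. Origin: centre of its foot.

How it is judged (in metres and radians):
On the way, in this order (a step that is already met when the one before it is completed fails the run):
1. the clamp knob is turned free while the roof catch is still hooked and the gate shut (value of joint knob above 1.15 rad and value of joint roof_catch below 0.005 m and value of joint gate below 0.1 rad), for 0.2 s.
2. the roof catch is squeezed and released while the gate is still shut (value of joint roof_catch above 0.0095 m and value of joint gate below 0.1 rad), for 0.2 s.
3. the gate catch is squeezed (value of joint gate_catch above 0.009 m and value of joint gate below 0.3 rad), for 0.1 s.
4. the gate is swung past its detent (value of joint gate above 1.05 rad), for 0.1 s.
At the end, for the whole second after the job is handed in: The gate stands open at 1.22 rad (70 degrees) or more, with the gripper's fingers still bearing on the gate or its catch; the clamp knob is still at 1.1 rad or more and the roof catch at 9 mm or more; vials, beaker, bottle and weight stand upright (value of joint gate above 1.22 rad and value of joint knob above 1.1 rad and value of joint roof_catch above 0.009 m and contact force between the fingers and gate above 0.4 N and angle between each of vial_1, vial_3, vial_5, beaker, bottle, weight's own z axis and vertical below 0.2 rad); the arm keeps its last pose, push and grip.
It fails at once if a bystander outside the cage is shifted by more than 20 mm (distance of any of beaker, bottle, weight from where it was at the start of the episode above 0.02 m).
It fails at once if a vial in the cage is shifted by more than 20 mm (distance of any of vial_1, vial_3, vial_5 from where it was at the start of the episode above 0.02 m).
It also fails if it takes over 64 s, if anything falls off the work surface, if the arm or the gripper's body presses on something with over 40 N, if the wrist force passes 120 N, or if a joint passes its speed limit or range.

## Working session

There is one attempt and no reset: what is moved stays moved. The work goes in short steps, Python scripts to look and compute and a tool call to move; the robot and the scene stay as the last step left them, time stands still between calls to the robot, and variables do not carry over. Pictures are saved under pics/ and viewed, and the job is handed in when it is done.

Besides the shell and the picture viewer there is one more tool, called after "Call:" in YAML: its name, and indented under it one key for each argument. servo_tool: Moves the arm, as the interface text tells. Its arguments: {"type":"object","properties":{"series":{"type":"array"},"squeeze":{"type":"number"}},"required":["series"]}

```bash
mkdir -p pics; ls; python3 - <<'E'
from cell import ctrl
import cv2,numpy as np
s=ctrl.observe()
for k in s: print(k,np.round(s[k],3).tolist())
for n in ("scene","top"):
    im=ctrl.capture(n); cv2.imwrite(f"pics/{n}0.png",im[:,:,::-1]); 
    ci=ctrl.camera_info(n); print(n,{k:np.round(v,4).tolist() for k,v in ci.items()})
    for t in ("cage","knob_grip","roof_catch_mid","gate_catch_mid","gate","beaker","bottle","weight"):
        r=ctrl.outline_of(t,n)
        print(n,t,[(round(d["conf"],2),d["bbox"],[round(float(v),1) for v in np.argwhere(d["region"]).mean(0)[::-1]]) for d in r[:3]])
print(ctrl.observe()["time"])
E
```

```text
pics
time 0.0
joints [-75.653, 20.263, 93.631, -0.001, 66.19, -0.137]
qvel [0.014, -0.055, -0.039, 0.062, -0.0, -0.002]
effort [0.002, -60.524, -34.208, 0.0, 0.009, 0.0]
eef_pos [156.223, -604.745, 303.145]
eef_rot [[-0.0, 0.968, 0.25], [0.001, 0.25, -0.968], [-1.0, -0.0, -0.001]]
ft_force [0.188, 0.119, -0.445]
torque [-0.013, 0.054, 0.007]
finger_gap 1.0
scene {'fx': 564.4043, 'fy': 564.4043, 'cx': 330.3093, 'cy': 243.0435, 'eye': [1379.9668, 320.7065, 1374.6241], 'attitude': [[-0.3828, 0.7639, -0.5195], [0.9238, 0.3193, -0.2111], [0.0046, -0.5608, -0.828]]}
scene cage [(0.88, [302.2, 218.6, 117.3, 95.8], [355.8, 268.1])]
scene knob_grip [(0.49, [320.1, 249.9, 23.3, 20.8], [331.8, 259.7])]
scene roof_catch_mid [(0.91, [303.2, 217.8, 113.0, 92.2], [355.6, 267.9])]
scene gate_catch_mid [(0.92, [333.0, 217.6, 70.9, 37.5], [357.6, 235.5])]
scene gate [(0.56, [334.8, 219.1, 64.4, 36.7], [352.7, 233.2])]
scene beaker [(0.81, [200.8, 203.3, 30.1, 35.6], [215.1, 222.6])]
scene bottle [(0.57, [220.7, 183.3, 24.4, 35.8], [232.6, 200.4])]
scene weight [(0.67, [445.6, 284.3, 12.1, 16.2], [451.2, 290.1]), (0.52, [323.6, 251.3, 20.2, 18.1], [332.1, 259.5])]
top {'fx': 538.565, 'fy': 538.565, 'cx': 325.7737, 'cy': 235.91, 'eye': [411.8794, -26.8525, 1587.2263], 'attitude': [[-0.0033, -0.9925, 0.1221], [-0.9999, 0.0053, 0.0158], [-0.0163, -0.122, -0.9924]]}
top cage [(0.88, [239.2, 194.3, 100.1, 63.8], [293.8, 226.4])]
top knob_grip [(0.57, [300.5, 204.9, 27.8, 10.5], [312.4, 209.5])]
top roof_catch_mid [(0.95, [241.5, 190.9, 99.6, 67.3], [293.7, 226.4])]
top gate_catch_mid [(0.56, [260.0, 244.4, 70.1, 11.5], [295.1, 250.4])]
top gate [(0.55, [257.3, 244.1, 71.2, 11.9], [293.4, 250.3])]
top beaker [(0.77, [434.2, 216.9, 33.7, 28.6], [449.9, 229.8])]
top bottle [(0.92, [434.3, 249.8, 28.2, 25.2], [447.1, 263.8])]
top weight []
0.9
```

```bash
python3 - <<'E'
import cv2
a=cv2.imread("pics/top0.png")[170:290,210:490]; cv2.imwrite("pics/t0c.png",cv2.resize(a,None,fx=2.85,fy=2.85,interpolation=cv2.INTER_CUBIC))
a=cv2.imread("pics/scene0.png")[170:330,190:470]; cv2.imwrite("pics/s0c.png",cv2.resize(a,None,fx=2.85,fy=2.85,interpolation=cv2.INTER_CUBIC))
E
```

```text
(no output)
```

View pics/top0.png

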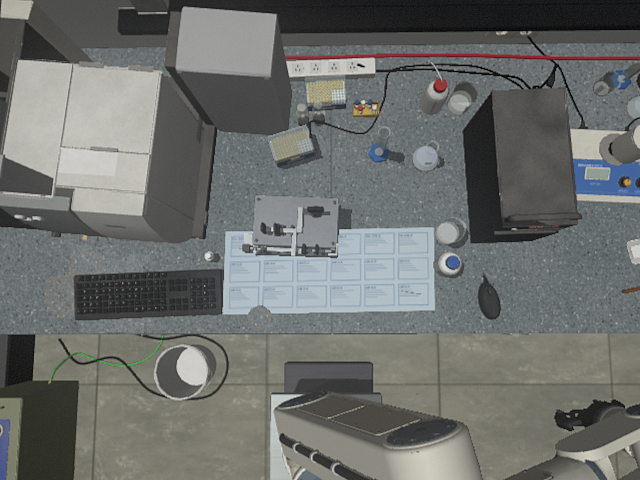

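```bash
sleep 1
```

```text
(no output)
```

View pics/t0c.png

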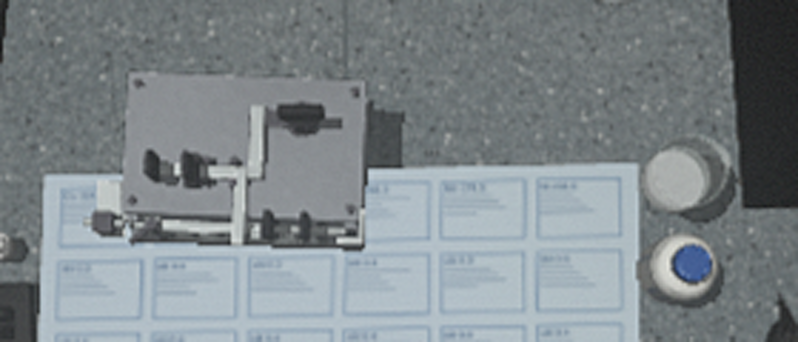

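View pics/s0c.png

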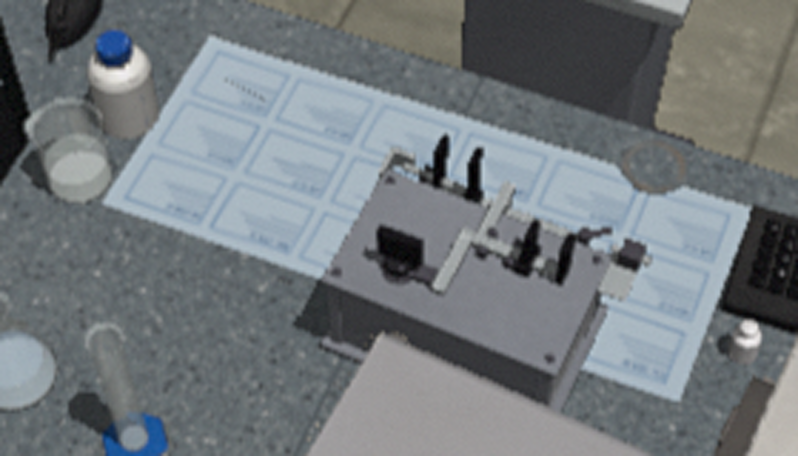

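```bash
cat > h.py <<'E'
import numpy as np
def bp(ci,u,v,z):
    d=np.array(ci["attitude"])@np.array([(u-ci["cx"])/ci["fx"],(v-ci["cy"])/ci["fy"],1.])
    e=np.array(ci["eye"]); return e+d*(z-e[2])/d[2]
def pj(ci,P):
    c=(np.atleast_2d(P)-np.array(ci["eye"]))@np.array(ci["attitude"])
    return np.c_[ci["fx"]*c[:,0]/c[:,2]+ci["cx"],ci["fy"]*c[:,1]/c[:,2]+ci["cy"]]
E
python3 - <<'E'
from cell import ctrl
from h import *
ci=ctrl.camera_info("top")
for n,u,v,z in [("TL",128,72,126),("TR",367,80,126),("BL",122,213,126),("BR",365,216,126),("knob",300,111,183),("rc+",152,163,180),("rc-",192,165,180),("gc+",268,218,180),("gc-",305,222,180)]:
    print(n,np.round(bp(ci,210+u/2.85,170+v/2.85,z),1))
ci=ctrl.camera_info("wrist");s=ctrl.observe();print(ci)
R=s["eef_rot"];print(np.round(R.T@(ci["eye"]-s["eef_pos"]),1),np.round(np.array(R).T@ci["attitude"],3))
E
```

```text
TL [705.9 192.  126. ]
TR [696.5 -39.8 126. ]
BL [568.3 196.  126. ]
BR [564.3 -37.1 126. ]
knob [656.6  23.  183. ]
rc+ [609.1 160.5 180. ]
rc- [607.  123.3 180. ]
gc+ [557.2  52.7 180. ]
gc- [553.4  18.6 180. ]
{'fx': 428.19958188652635, 'fy': 428.19958188652635, 'cx': 321.0205209545143, 'cy': 236.1059845656287, 'eye': array([ 236.13728325, -586.23345878,  373.50859999]), 'attitude': array([[ 2.51003666e-01, -9.17715672e-01, -3.07888137e-01],
       [-9.67986135e-01, -2.37954471e-01, -7.98781039e-02],
       [ 4.20290673e-05,  3.18081144e-01, -9.48063491e-01]])}
[-69.6  82.    1.7] [[-0.    -0.318  0.948]
 [ 0.001 -0.948 -0.318]
 [ 1.     0.001  0.   ]]
```

Call:
servo_tool:
  series: [0,0,0,-0.7,4.34,-3.86,1,0,0,0,-0.7,4.34,-3.86,1,0,0,0,-0.7,4.34,-3.86,1,0,0,0,-0.7,4.34,-3.86,1,0,0,0,-0.7,4.34,-3.86,1,0,0,0,-0.7,4.34,-3.86,1,0,0,0,-0.7,4.34,-3.86,1,0,0,0,-0.7,4.34,-3.86,1,0,0,0,-0.7,4.34,-3.86,1,0,0,0,-0.7,4.34,-3.86,1]

```text
time: 2.15
eef_pos: [480.8, -121.1, 374.5]
eef_rot: [[0.001, 0.968, 0.25], [-0.0, 0.25, -0.968], [-1.0, 0.001, 0.001]]
ft_force: [0.9, -0.4, 0.3]
finger_gap: 1.001
```

Call:
servo_tool:
  series: [0,0,0,-0.7,4.34,-3.86,1,0,0,0,-0.7,4.34,-3.86,1,0,0,0,-0.7,4.34,-3.86,1,0,0,0,-0.7,4.34,-3.86,1,-0.165,0,0,0,0,0,1,-0.165,0,0,0,0,0,1,-0.165,0,0,0,0,0,1,-0.165,0,0,0,0,0,1]

```text
time: 3.15
eef_pos: [609.4, 70.1, 401.8]
eef_rot: [[-0.0, 0.607, 0.795], [-0.0, 0.795, -0.607], [-1.0, -0.0, -0.0]]
ft_force: [0.5, 0.3, 0.8]
finger_gap: 1.002
```

Call:
servo_tool:
  series: [-0.165,0,0,0,0,0,1,-0.165,0,0,0,0,0,1,-0.165,0,0,0,0,0,1,-0.165,0,0,0,0,0,1,0,0,0,0,0,0,1,0,0,0,0,0,0,1]

```text
time: 3.9
eef_pos: [609.4, 70.1, 401.9]
eef_rot: [[-0.0, 0.002, 1.0], [0.0, 1.0, -0.002], [-1.0, 0.0, -0.0]]
ft_force: [-0.1, 0.2, 0.2]
finger_gap: 1.004
```

```bash
python3 - <<'E'
from cell import ctrl
import cv2,pickle
from h import *
s=ctrl.observe();ci=ctrl.camera_info("wrist");im=ctrl.capture("wrist");cv2.imwrite("pics/w1.png",im[:,:,::-1])
pickle.dump((s,ci),open("w1.pkl","wb"))
for k in ("time","joints","eef_pos","eef_rot","ft_force"): print(k,np.round(s[k],3).tolist())
for t in ("cage","knob_grip","roof_catch_mid","gate_catch_mid","gate_hinge"):
    print(t,[(round(d["conf"],2),d["bbox"]) for d in ctrl.outline_of(t,"wrist")[:2]])
E
```

```text
time 3.9
joints [6.417, 14.893, 88.455, 0.0, 76.653, 6.508]
eef_pos [609.434, 70.055, 401.879]
eef_rot [[-0.0, 0.002, 1.0], [0.0, 1.0, -0.002], [-1.0, 0.0, -0.0]]
ft_force [-0.093, 0.161, 0.239]
cage [(0.66, [225.1, 0.0, 226.2, 317.1])]
knob_grip [(0.93, [362.6, 208.8, 32.2, 94.3])]
roof_catch_mid [(0.67, [225.3, 0.0, 227.1, 315.2])]
gate_catch_mid [(0.76, [223.7, 39.3, 47.8, 256.1])]
gate_hinge []
```

View pics/w1.png

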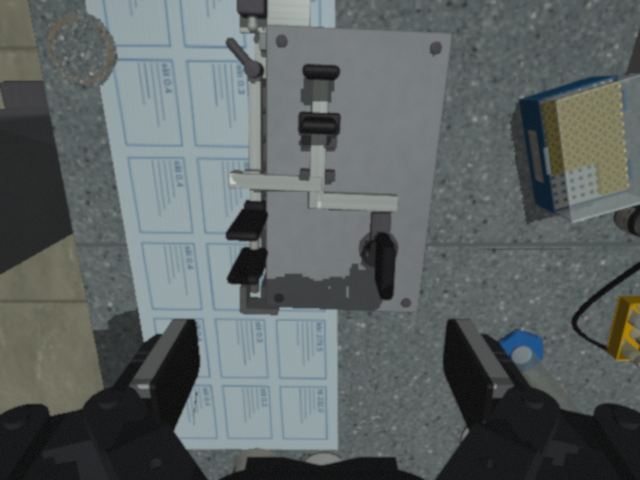

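```bash
python3 - <<'E'
import cv2
a=cv2.imread("pics/w1.png")
cv2.imwrite("pics/w1a.png",cv2.resize(a[45:195,220:420],None,fx=4,fy=4,interpolation=cv2.INTER_CUBIC))
cv2.imwrite("pics/w1b.png",cv2.resize(a[180:320,220:420],None,fx=4,fy=4,interpolation=cv2.INTER_CUBIC))
E
```

```text
(no output)
```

View pics/w1a.png

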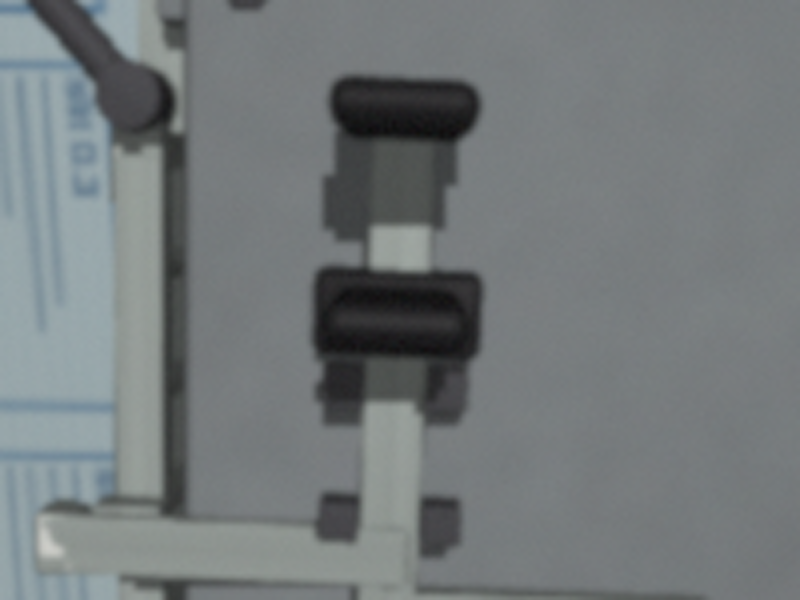

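View pics/w1b.png

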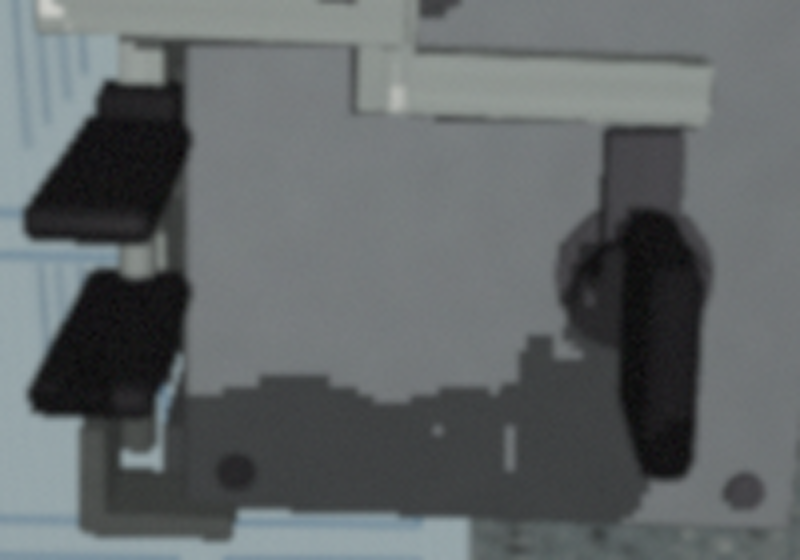

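```bash
cat > ov.py <<'E'
import sys,cv2,pickle
from h import *
def box(c,yaw,sx,sy,z0,z1):
    c=np.array(c);R=np.array([[np.cos(yaw),-np.sin(yaw)],[np.sin(yaw),np.cos(yaw)]])
    p=np.array([[-1,-1],[1,-1],[1,1],[-1,1]])*[sx/2,sy/2]@R.T+c
    return np.r_[np.c_[p,[z0]*4],np.c_[p,[z1]*4]]
def draw(im,ci,b,off,sc,col):
    q=((pj(ci,b)-off+0.5)*sc).astype(int)
    for i in range(4):
        for a,c in((i,(i+1)%4),(4+i,4+(i+1)%4),(i,i+4)): cv2.line(im,q[a].tolist(),q[c].tolist(),col,1)
E
python3 - <<'E'
from ov import *
s,ci=pickle.load(open("w1.pkl","rb"))
a=lambda u,v:(220+u/4-.5,45+v/4-.5)
b=lambda u,v:(220+u/4-.5,180+v/4-.5)
for n,(u,v),z in [("rc+",a(405,106),185),("rc-",a(399,319),185),("gc+ l",b(28,222),185),("gc+ r",b(155,222),185),("gc- l",b(32,395),185),("gc- r",b(155,395),185),("knobtop",b(648,225),183),("knobbot",b(666,465),183),("bar up",a(115,150),126),("bar dn",a(115,500),126),
 ("TLscr",(281,41),126),("TRscr",(435.5,48),126),("BLscr",(278.5,298),126),("BRscr",(406,302.5),126),("roofTL",(267,27),126),("roofTR",(450,35),126),("roofBR",(415,311),126)]:
    print(n,np.round(bp(ci,u,v,z),1))
E
```

```text
rc+ [610. 163. 185.]
rc- [609.  130.7 185. ]
gc+ l [543.4  55.  185. ]
gc+ r [565.8  55.  185. ]
gc- l [541.8  21.8 185. ]
gc- r [564.3  21.8 185. ]
knobtop [653.1  53.7 183. ]
knobbot [658.5   6.5 183. ]
bar up [554.9 157.8 126. ]
bar dn [551.3  91.2 126. ]
TLscr [580.7 186.3 126. ]
TRscr [695.1 181.5 126. ]
BLscr [572. -24. 126.]
BRscr [686.4 -28.6 126. ]
roofTL [570.7 195.7 126. ]
roofTR [705.1 190.3 126. ]
roofBR [695.1 -37.2 126. ]
```

```bash
cat > o1.py <<'E'
from ov import *
s,ci=pickle.load(open("w1.pkl","rb"));im=cv2.imread("pics/w1.png")
th=-0.0415; yv=np.array([-np.sin(th),np.cos(th)])
gm=np.array([554.,43.2]); rm=np.array([609.3,141.]); kc=np.array([655.5,30.3]); ka=0.114
L=[(box(gm+11*yv,th,24,8,146,185),(0,255,0)),(box(gm-23*yv,th,24,8,146,185),(0,255,0)),
(box(rm-11*yv,th,24,8,146,185),(0,255,255)),(box(rm+23*yv,th,24,8,146,185),(0,255,255)),
(box(kc,ka,11,44,146,183),(0,0,255))]
for nm,o,(h,w) in(("a",(220,45),(150,200)),("b",(220,180),(140,200))):
    p=cv2.resize(im[o[1]:o[1]+h,o[0]:o[0]+w],None,fx=4,fy=4,interpolation=cv2.INTER_CUBIC)
    p=cv2.convertScaleAbs(p,alpha=1.8,beta=20)
    for b,c in L: draw(p,ci,b,np.array(o),4,c)
    cv2.imwrite(f"pics/{sys.argv[1]}{nm}.png",p)
E
python3 o1.py o1
```

```text
(no output)
```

View pics/o1a.png

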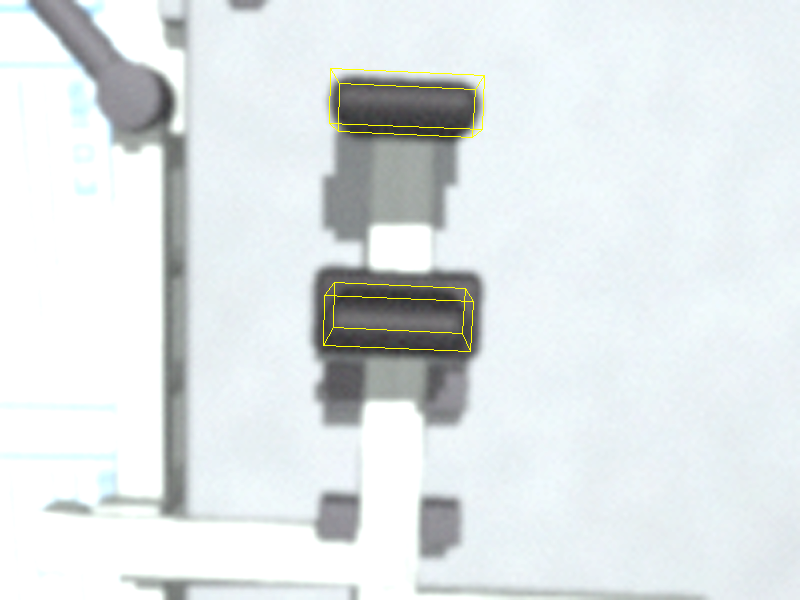

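View pics/o1b.png

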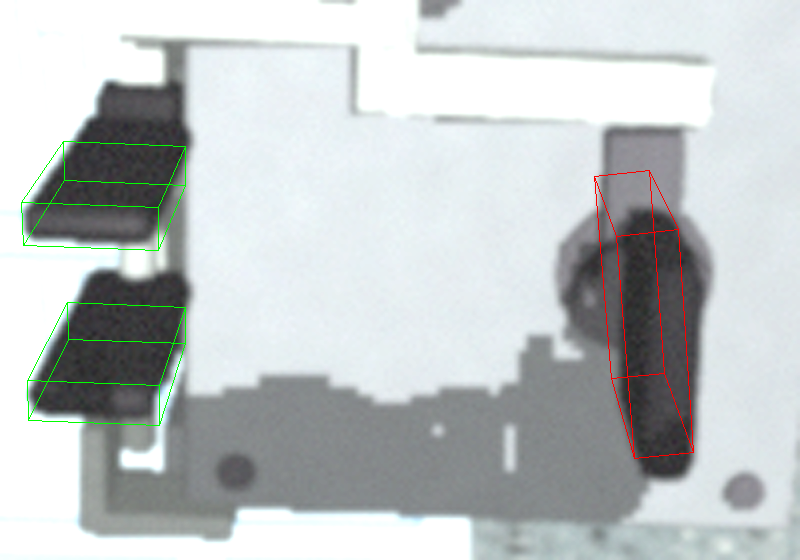

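```bash
python3 - <<'E'
import cv2,numpy as np
a=cv2.imread("pics/w1.png")[220:310,350:410]
a=np.clip((a/255.)**0.5*255*1.2,0,255).astype(np.uint8)
b=cv2.imread("pics/w1.png")[215:290,215:285]
b=np.clip((b/255.)**0.5*255*1.2,0,255).astype(np.uint8)
A=cv2.resize(a,(400,600),interpolation=cv2.INTER_CUBIC);B=cv2.resize(b,(400,429),interpolation=cv2.INTER_CUBIC)
o=np.zeros((600,800,3),np.uint8);o[:,:400]=A;o[:429,400:]=B
cv2.imwrite("pics/k1.png",o)
E
```

```text
(no output)
```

View pics/k1.png

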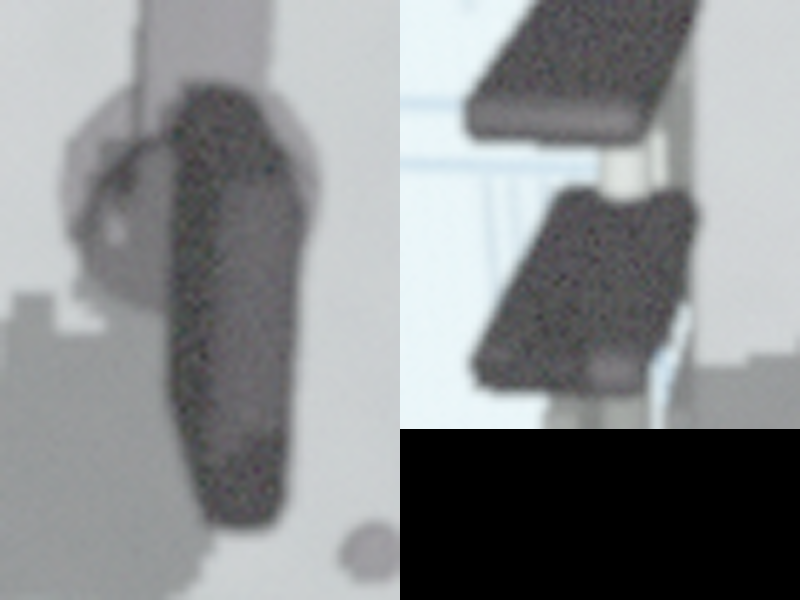

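```bash
python3 - <<'E'
from ov import *
s,ci=pickle.load(open("w1.pkl","rb"))
f=lambda u,v:(350+u/6.667-.5,220+v/6.667-.5)
for n,(u,v),z in [("bot",f(246,524),183),("top",f(262,185),183),("Ltop",f(225,200),183),("Lbot",f(208,510),183),("Rtop",f(300,230),183),("Rbot",f(286,500),183),("disc",f(190,200),136)]:
    print(n,np.round(bp(ci,u,v,z),1))
E
sed -i 's/gm=.*/gm=np.array([553.8,44.2]); rm=np.array([609.3,141.2]); kc=np.array([657.2,28]); ka=0.0/' o1.py; python3 o1.py o2
```

```text
bot [658.9   4.6 183. ]
top [658.7  45.  183. ]
Ltop [654.8  43.3 183. ]
Lbot [654.6   6.3 183. ]
Rtop [663.1  39.8 183. ]
Rbot [663.2   7.6 183. ]
disc [657.7  25.9 136. ]
```

View pics/o2b.png

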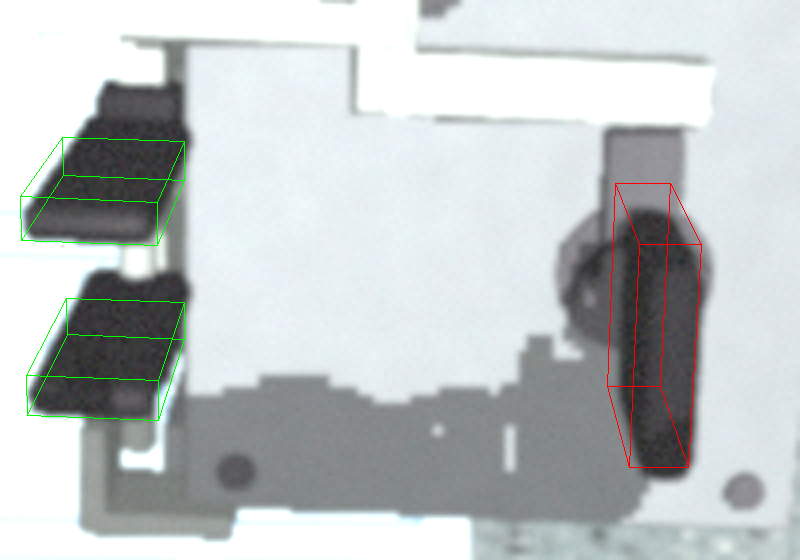

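Call:
servo_tool:
  series: [0,0,0,0,-2.2,2.45,1,0,0,0,0,-2.2,2.45,1,0,0,0,4,0,0,1,0,0,0,4,0,0,1,0,0,0,4,0,0,1,0,0,0,3,0,0,1,0,0,0,2,0,0,1,0,0,0,0.7,0,0,1,0,0,0,0,0,0,1]
  squeeze: 30

```text
time: 5.32
eef_pos: [658.8, 26.2, 225.2]
eef_rot: [[0.0, -0.002, 1.0], [0.0, 1.0, 0.002], [-1.0, 0.0, 0.0]]
ft_force: [0.3, -0.4, 0.5]
finger_gap: 0.999
```

Call:
servo_tool:
  series: [0,0,0,0,0,0,-1,0,0,0,0,0,0,-1,0,0,0,0,0,0,-1,0,0,0,0,0,0,-1,0,0,0,0,0,0,-1,0,0,0,0,0,0,-1,0,0,0,0,0,0,-1]
  squeeze: 30

```text
time: 6.2
eef_pos: [658.5, 26.2, 225.2]
eef_rot: [[0.0, -0.002, 1.0], [0.0, 1.0, 0.002], [-1.0, 0.0, 0.0]]
ft_force: [-1.8, -0.6, 5.3]
finger_gap: 0.122
```

```bash
python3 - <<'E'
from cell import ctrl
import cv2,pickle
from h import *
s=ctrl.observe();im=ctrl.capture("wrist");cv2.imwrite("pics/w2.png",im[:,:,::-1])
for k in ("time","joints","eef_pos","eef_rot","ft_force","torque","finger_gap"): print(k,np.round(s[k],3).tolist())
E
```

```text
time 6.2
joints [2.145, 27.623, 92.991, 0.001, 59.384, 2.03]
eef_pos [658.51, 26.177, 225.18]
eef_rot [[0.0, -0.002, 1.0], [0.0, 1.0, 0.002], [-1.0, 0.0, 0.0]]
ft_force [-1.804, -0.612, 5.268]
torque [0.041, 0.371, -0.068]
finger_gap 0.122
```

View pics/w2.png

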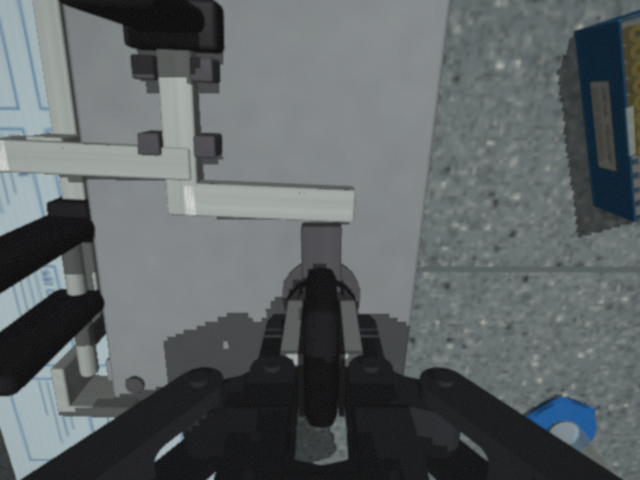

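Call:
servo_tool:
  series: [-0.165,0,0,0,0,0,-1,-0.165,0,0,0,0,0,-1,-0.165,0,0,0,0,0,-1,-0.165,0,0,0,0,0,-1,-0.165,0,0,0,0,0,-1,-0.165,0,0,0,0,0,-1,-0.165,0,0,0,0,0,-1,-0.165,0,0,0,0,0,-1,0,0,0,0,0,0,-1,0,0,0,0,0,0,-1]

```text
time: 7.5
eef_pos: [657.4, 25.3, 225.1]
eef_rot: [[-0.003, -0.969, 0.246], [-0.001, 0.246, 0.969], [-1.0, 0.002, -0.002]]
ft_force: [-8.8, -4.0, 10.0]
finger_gap: 0.12
```

```bash
python3 - <<'E'
from cell import ctrl
import cv2,pickle
from h import *
s=ctrl.observe();im=ctrl.capture("wrist");cv2.imwrite("pics/w3.png",im[:,:,::-1])
for k in ("time","joints","eef_pos","eef_rot","ft_force","torque","finger_gap"): print(k,np.round(s[k],3).tolist())
E
```

```text
time 7.5
joints [2.105, 27.595, 93.048, -0.089, 59.515, -73.612]
eef_pos [657.386, 25.297, 225.105]
eef_rot [[-0.003, -0.969, 0.246], [-0.001, 0.246, 0.969], [-1.0, 0.002, -0.002]]
ft_force [-8.785, -4.01, 9.974]
torque [-0.651, 1.123, 0.039]
finger_gap 0.12
```

View pics/w3.png

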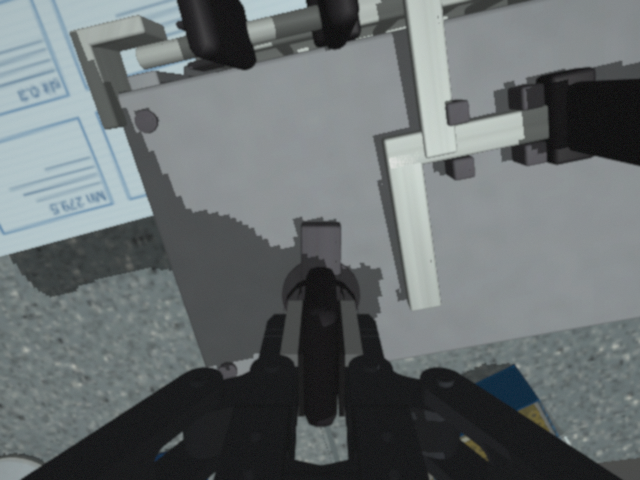

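Call:
servo_tool:
  series: [0,0,0,0,0,0,1,0,0,0,0,0,0,1,0,0,0,0,0,0,1,0,0,0,0,0,0,1,0,0,0,-3,0,0,1,0,0,0,-5,0,0,1,0,0,0,-5,0,0,1,-0.104,0,0,0,0,0,1,-0.103,0,0,0,0,0,1,0,0,0,0,0,0,1]

```text
time: 8.8
eef_pos: [658.5, 26.2, 354.9]
eef_rot: [[0.0, -0.999, 0.042], [0.0, 0.042, 0.999], [-1.0, -0.0, 0.0]]
ft_force: [-0.5, -0.5, -0.3]
finger_gap: 1.001
```

```bash
python3 - <<'E'
from cell import ctrl
import cv2,pickle
from h import *
s=ctrl.observe();ci=ctrl.camera_info("wrist");im=ctrl.capture("wrist");cv2.imwrite("pics/w4.png",im[:,:,::-1])
pickle.dump((s,ci),open("w4.pkl","wb"))
for k in ("time","joints","eef_pos","eef_rot","ft_force","torque","finger_gap"): print(k,np.round(s[k],4).tolist())
R=np.array(s["eef_rot"])
print("to roof", R.T@(np.array([609.3,141.,225])-s["eef_pos"])/10)
E
```

```text
time 8.8
joints [2.1486, 20.9388, 85.9499, 0.0024, 73.1039, -85.4227]
eef_pos [658.5233, 26.2182, 354.9066]
eef_rot [[0.0001, -0.9991, 0.0424], [0.0, 0.0424, 0.9991], [-1.0, -0.0001, 0.0]]
ft_force [-0.5126, -0.505, -0.2861]
torque [-0.0261, 0.0193, 0.0217]
finger_gap 1.0011
to roof [12.99054073  5.40607848 11.25857491]
```

View pics/w4.png

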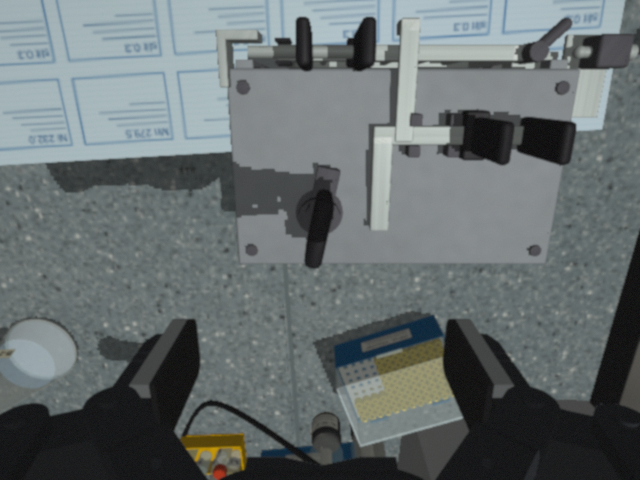

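View pics/o2a.png

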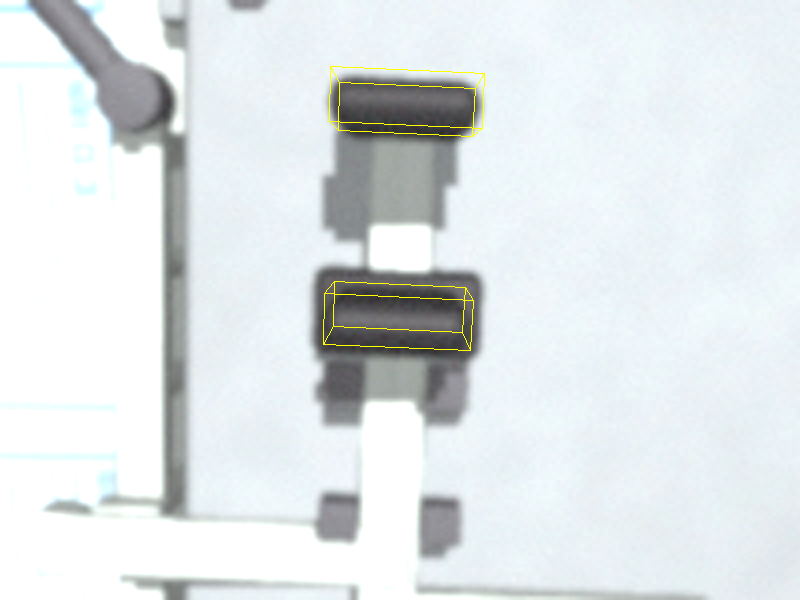

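Call:
servo_tool:
  series: [0,0,0,0,1.8,3.75,1,0,0,0,0,1.8,3.75,1,0,0,0,0,1.8,3.75,1,0,0,0,4,0,0,1,0,0,0,4,0,0,1,0,0,0,3,0,0,1,0,0,0,2,0,0,1,0,0,0,0,0,0,1]
  squeeze: 30

```text
time: 9.85
eef_pos: [608.4, 140.6, 223.1]
eef_rot: [[-0.003, -0.999, 0.044], [-0.001, 0.044, 0.999], [-1.0, 0.003, -0.001]]
ft_force: [-0.4, 0.0, 0.6]
finger_gap: 0.998
```

Call:
servo_tool:
  series: [0,0,0,0,0,0,-1,0,0,0,0,0,0,-1,0,0,0,0,0,0,-1,0,0,0,0,0,0,-1,0,0,0,0,0,0,-1,0,0,0,0,0,0,-1]
  squeeze: 30

```text
time: 10.6
eef_pos: [610.0, 141.4, 226.3]
eef_rot: [[0.002, -0.999, 0.042], [0.001, 0.042, 0.999], [-1.0, -0.002, 0.002]]
ft_force: [-0.7, 2.0, 6.2]
finger_gap: 0.335
```

```bash
python3 - <<'E'
from cell import ctrl
import cv2,pickle
from h import *
s=ctrl.observe();im=ctrl.capture("wrist");cv2.imwrite("pics/w5.png",im[:,:,::-1])
for k in ("time","joints","eef_pos","eef_rot","ft_force","torque","finger_gap"): print(k,np.round(s[k],3).tolist())
E
```

```text
time 10.6
joints [12.895, 24.832, 97.409, 0.063, 57.61, -74.721]
eef_pos [609.974, 141.443, 226.292]
eef_rot [[0.002, -0.999, 0.042], [0.001, 0.042, 0.999], [-1.0, -0.002, 0.002]]
ft_force [-0.694, 1.969, 6.151]
torque [0.846, 0.023, -0.037]
finger_gap 0.335
```

View pics/w5.png

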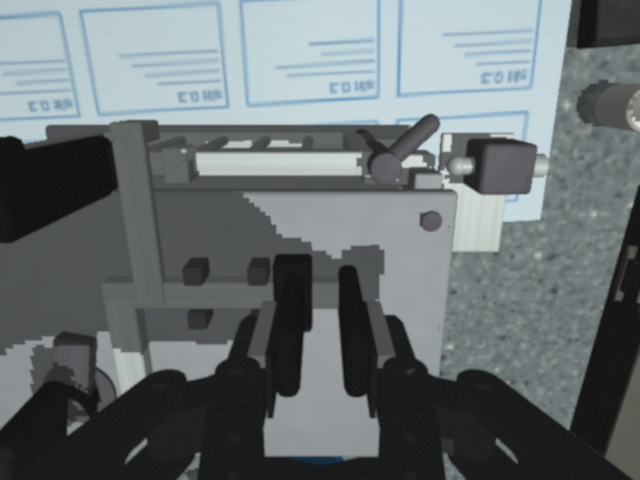

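Call:
servo_tool:
  series: [0,0,0,0,0,0,-1,0,0,0,0,0,0,1,0,0,0,0,0,0,1,0,0,0,0,0,0,1,0,0,0,-3,0,0,1,0,0,0,-5,0,0,1,0,0,0,-5,0,0,1,0,0,0,0,3.2,-5,1,0,0,0,0,3.2,-5,1,0,0,0,0,0,0,1]

```text
time: 11.9
eef_pos: [538.9, 41.0, 355.0]
eef_rot: [[-0.001, -0.999, 0.044], [-0.001, 0.044, 0.999], [-1.0, 0.001, -0.001]]
ft_force: [0.4, 0.6, 0.7]
finger_gap: 0.998
```

```bash
cat > o2.py <<'E'
from ov import *
import cv2
tag,gx,gy=sys.argv[1],float(sys.argv[2]),float(sys.argv[3])
s,ci=pickle.load(open(tag+".pkl","rb"));im=cv2.imread(f"pics/{tag}.png")
th=-0.0415; yv=np.array([-np.sin(th),np.cos(th)]);gm=np.array([gx,gy])
q=pj(ci,[gx,gy-6,165])[0].astype(int)-[65,60]; q=np.maximum(q,0)
p=im[q[1]:q[1]+120,q[0]:q[0]+130]; p=np.clip((p/255.)**.5*300,0,255).astype(np.uint8)
p=cv2.resize(p,None,fx=5,fy=5,interpolation=cv2.INTER_CUBIC)
for d in (11,-23): draw(p,ci,box(gm+d*yv,th,24,8,146,185),q,5,(0,255,0))
cv2.imwrite(f"pics/{sys.argv[4]}.png",p)
E
python3 o2.py w4 553.8 44.2 g4
python3 - <<'E'
from cell import ctrl
import cv2,pickle
from h import *
s=ctrl.observe();ci=ctrl.camera_info("wrist");im=ctrl.capture("wrist");cv2.imwrite("pics/w6.png",im[:,:,::-1])
pickle.dump((s,ci),open("w6.pkl","wb"))
for k in ("time","joints","eef_pos","eef_rot","ft_force"): print(k,np.round(s[k],4).tolist())
E
python3 o2.py w6 553.8 44.2 g6
```

```text
time 11.9
joints [4.2194, 9.9895, 100.5732, -0.0525, 69.5029, -83.2133]
eef_pos [538.9403, 41.0325, 355.0005]
eef_rot [[-0.0011, -0.999, 0.0445], [-0.0009, 0.0445, 0.999], [-1.0, 0.001, -0.001]]
ft_force [0.3994, 0.6385, 0.69]
```

View pics/w6.png

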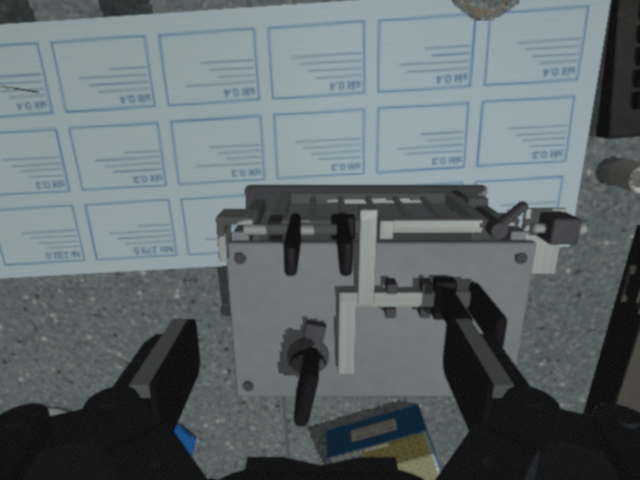

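View pics/g6.png

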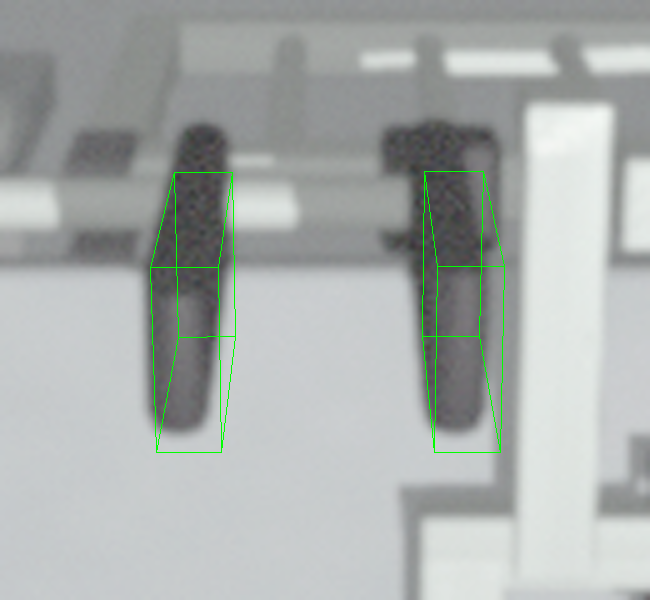

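View pics/g4.png

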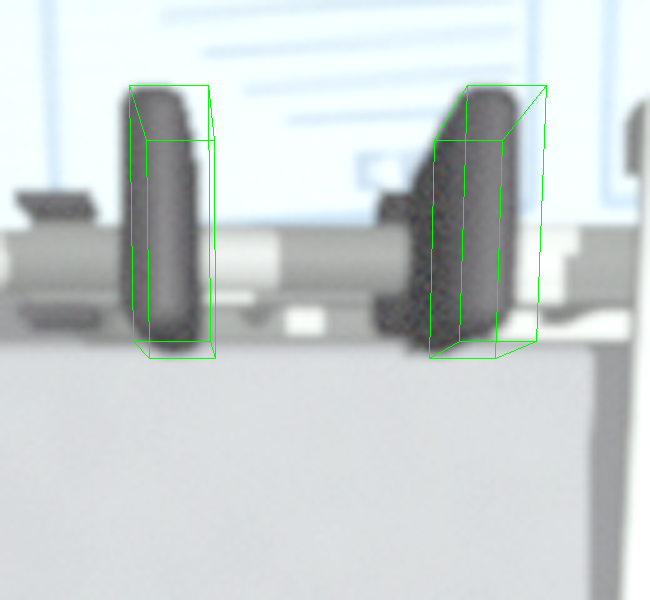

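Call:
servo_tool:
  series: [0,0,0,0,-1.4,0.2,1,0,0,0,4,0,0,1,0,0,0,4,0,0,1,0,0,0,3,0,0,1,0,0,0,2,0,0,1,0,0,0,0,0,0,1,0,0,0,0,0,0,1]

```text
time: 12.82
eef_pos: [556.4, 45.6, 225.4]
eef_rot: [[0.001, -0.999, 0.041], [0.0, 0.041, 0.999], [-1.0, -0.001, 0.0]]
ft_force: [-0.1, -0.3, -0.3]
finger_gap: 0.999
```

Call:
servo_tool:
  series: [0,0,0,0,0.33,-0.35,1,0,0,0,0,0,0,1,0,0,0,0,0,0,-1,0,0,0,0,0,0,-1,0,0,0,0,0,0,-1,0,0,0,0,0,0,-1,0,0,0,0,0,0,-1,0,0,0,0,0,0,-1,0,0,0,0,0,0,-1,0,0,0,0,0,0,-1]
  squeeze: 50

```text
time: 14.08
eef_pos: [552.4, 43.9, 226.0]
eef_rot: [[0.002, -0.999, 0.042], [0.004, 0.042, 0.999], [-1.0, -0.002, 0.004]]
ft_force: [-1.1, 15.1, 8.8]
finger_gap: 0.341
```

```bash
python3 - <<'E'
from cell import ctrl
import cv2,pickle
from h import *
s=ctrl.observe();im=ctrl.capture("wrist");cv2.imwrite("pics/w7.png",im[:,:,::-1])
for k in ("time","joints","eef_pos","eef_rot","ft_force","torque","finger_gap"): print(k,np.round(s[k],3).tolist())
E
```

```text
time 14.075
joints [4.29, 19.04, 106.495, 0.246, 54.353, -83.459]
eef_pos [552.361, 43.888, 226.026]
eef_rot [[0.002, -0.999, 0.042], [0.004, 0.042, 0.999], [-1.0, -0.002, 0.004]]
ft_force [-1.104, 15.123, 8.807]
torque [1.351, 0.366, 0.187]
finger_gap 0.341
```

View pics/w7.png

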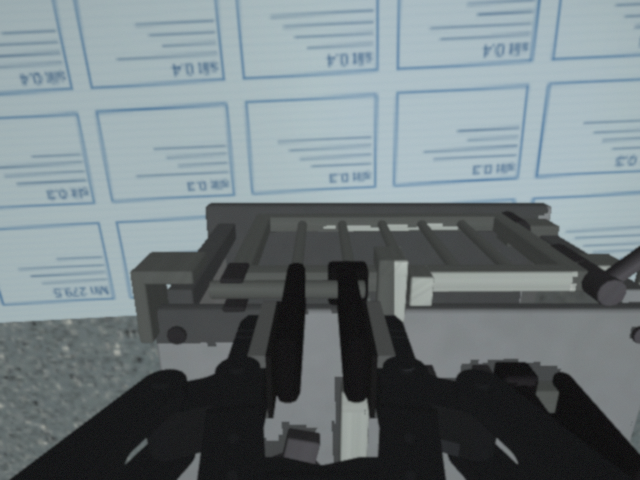

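Call:
servo_tool:
  series: [0,0,0,0,0,0.15,-1,0.1,0,0,0,1.25,0.06,-1,0.1,0,0,0,1.25,0.06,-1,0,0,0,0,0,0,-1,0,0,0,0,0,0,-1]

```text
time: 14.75
eef_pos: [527.9, 47.6, 226.0]
eef_rot: [[0.002, -0.971, 0.239], [0.001, 0.239, 0.971], [-1.0, -0.002, 0.002]]
ft_force: [0.5, 6.5, 9.5]
finger_gap: 0.337
```

```bash
cat > st.py <<'E'
from cell import ctrl
from h import *
s=ctrl.observe();R=np.array(s["eef_rot"]);p=np.array(s["eef_pos"])
for k in ("time","joints","eef_pos","ft_force","torque","finger_gap"): print(k,np.round(s[k],3).tolist())
a=np.arctan2(R[1,2],R[0,2]); print("tool phi",np.pi/2+0.0415-a-0.083)
d=p[:2]-[557.9,169.0]; print("radius",np.hypot(*d),"phi pos",-0.0415-np.arctan2(d[0]*-1,-d[1])*-1)
print("force tool",np.round(R.T@s["ft_force"],1))
E
python3 st.py
```

```text
time 14.75
joints [4.959, 17.066, 109.418, 0.078, 53.376, -71.274]
eef_pos [527.892, 47.609, 226.043]
ft_force [0.476, 6.465, 9.462]
torque [0.07, 0.304, 0.275]
finger_gap 0.337
tool phi 0.19958578938031274
radius 125.04509100432662 phi pos 0.20084517733784238
force tool [-9.5  1.1  6.4]
```

Call:
servo_tool:
  series: [0.12,0,0,0,1.5,0.1,-1,0.12,0,0,0,1.5,0.1,-1,0.12,0,0,0,1.5,0.1,-1,0.12,0,0,0,1.5,0.1,-1,0,0,0,0,0,0,-1]

```text
time: 15.38
eef_pos: [474.9, 75.2, 226.0]
eef_rot: [[0.002, -0.75, 0.661], [0.0, 0.661, 0.75], [-1.0, -0.002, 0.002]]
ft_force: [3.3, -0.9, 7.1]
finger_gap: 0.339
```

```bash
python3 st.py
```

```text
time 15.375
joints [8.829, 12.991, 115.175, -0.024, 51.693, -39.787]
eef_pos [474.94, 75.199, 226.016]
ft_force [3.266, -0.893, 7.085]
torque [-0.797, 0.344, 0.142]
finger_gap 0.339
tool phi 0.6805326794947111
radius 125.22342619491056 phi pos 0.6826415542302332
force tool [-7.1 -3.1  1.5]
```

Call:
servo_tool:
  series: [0.128,0,0,0,1.6,0.1,-1,0.128,0,0,0,1.6,0.1,-1,0.128,0,0,0,1.6,0.1,-1,0.128,0,0,0,1.6,0.1,-1,0.128,0,0,0,1.6,0.1,-1,0,0,0,0,0,0,-1,0,0,0,0,0,0,-1]

```text
time: 16.25
eef_pos: [435.4, 143.0, 226.1]
eef_rot: [[0.002, -0.208, 0.978], [0.0, 0.978, 0.208], [-1.0, -0.0, 0.002]]
ft_force: [0.9, -0.5, 11.6]
finger_gap: 0.337
```

```bash
python3 st.py; python3 - <<'E'
from cell import ctrl
import cv2
for n in ("wrist","top","scene"):
    im=ctrl.capture(n)[:,:,::-1]; cv2.imwrite(f"pics/{n}8.png",im)
a=cv2.imread("pics/top8.png")[170:320,190:490];cv2.imwrite("pics/t8c.png",cv2.resize(a,None,fx=2.6,fy=2.6,interpolation=cv2.INTER_CUBIC))
a=cv2.imread("pics/scene8.png")[160:340,190:480];cv2.imwrite("pics/s8c.png",cv2.resize(a,None,fx=2.7,fy=2.7,interpolation=cv2.INTER_CUBIC))
E
```

```text
time 16.25
joints [18.002, 11.082, 117.721, -0.018, 51.092, 5.999]
eef_pos [435.366, 142.987, 226.07]
ft_force [0.884, -0.499, 11.606]
torque [-0.436, 0.884, 0.138]
finger_gap 0.337
tool phi 1.3195996827772145
radius 125.26440089490377 phi pos 1.32010675660632
force tool [-11.6  -0.7   0.8]
```

View pics/wrist8.png

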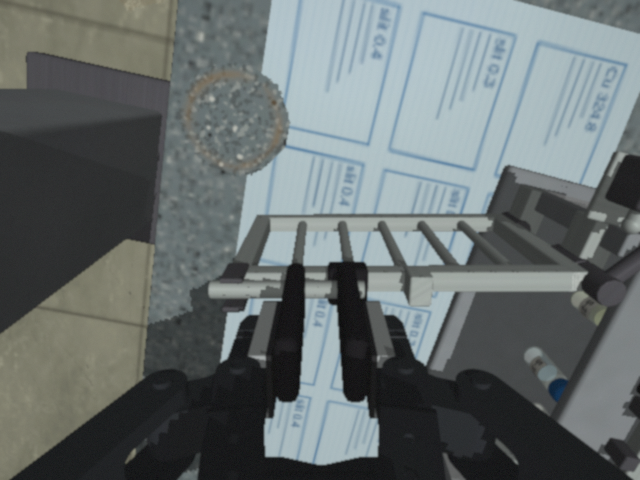

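View pics/t8c.png

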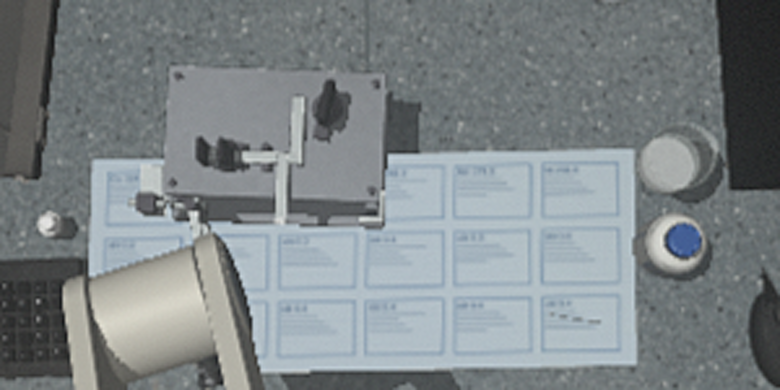

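View pics/s8c.png

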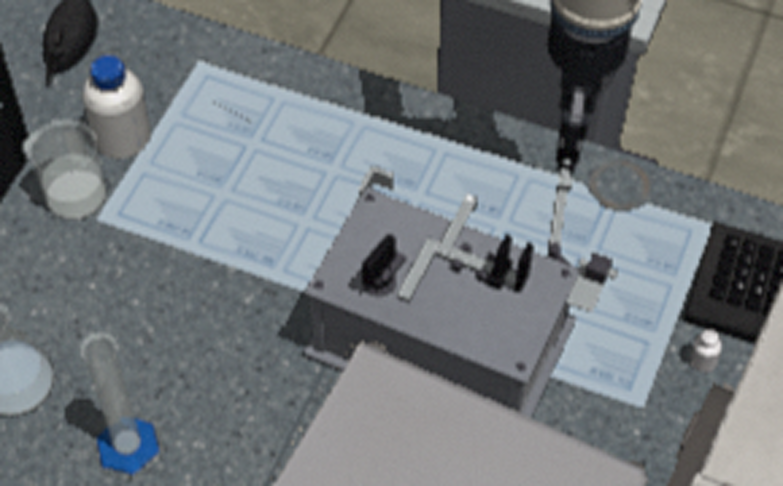

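```bash
python3 -c "
from cell import ctrl
print(ctrl.job_done())"; python3 st.py | head -6
```

```text
the job is handed in; nothing more can be done
None
the job is handed in; nothing more can be done
```

I turned the clamp knob free, released the roof catch, squeezed the gate catch and swung the gate past its stiff spot. I handed the job in at about 16 s, still gripping the gate catch with the gate wide open. No verdict was reported.

**Last checks before handing in:**
- **Gate:** it stands at about 1.32 rad (1.22 needed), worked out from the tool pose. The distance to the hinge stayed at 125 mm through the swing. The gate catch is still fully squeezed between the pads at 50 N grip.
- **Knob:** it is at about 1.36 rad, from the tool angle. The last pictures show the bar turned about a quarter turn.
- **Roof catch:** the grip opening matched a fully squeezed pair, about 30 mm. The tabs look close together in the last pictures.
- **Bystanders:** the beaker, bottle and weight look upright and in place. I saw this in the pictures and did not measure it.
- **Vials:** I saw one upright vial clearly through the open gate. The other two are mostly hidden, so I did not check them individually.

**Where measurements disagreed:** my two picture estimates of the gate catch differed by about 2 mm along the gate. The second one was off, and gripping there gave a 15 N side force. I corrected the position before and during the swing, and the side force at the end was below 1 N.

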